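Step the beam attenuator to its third click

TASK

Reset the spectrometer's beam attenuator and open it to step three, with a fingertip: push the orange lever fully back to its home stop (the end with the red ticks), then push it forward along its slot, counting the clicks, and leave it resting in the third click from home, never going on past the third. Only push the lever, do not pinch it, and leave everything else on the bench and on the instrument where it stands.

Things in the scene. Friction and masses are not known exactly. Their poses are not given: they have to be found in the camera images.
- spectrometer: fixed bench spectrometer, white box 300 (its x) x 340 (y) mm, flat blue deck on top 88 mm above the table. Origin: centre of underside; x away from the robot at yaw 0, y left, z up; turned up to 0.35 rad. Lever slot along y at x = -85 mm, on an aluminium plate. Far right: white block 32 mm high on the deck, x 87 to 143, y -158 to -12 mm. Far left: press tower, see press_knob
- lever_home (a point): fixed point on the deck where the middle of the lever stands when home (instrument frame -85, -35, 88 mm); axes as the spectrometer's; the lever moves from here along +y. Pairs of ticks beside the slot mark home (red) and the five clicks (black), 14 mm apart
- press_knob (a point): centre of the top of the fluted knob (56 mm across) of the fixed steel press tower at the instrument's far left corner, 242 mm above the table; below the knob an arm reaches 82 mm towards the robot (instrument -x)
- lever_top (a point): centre of the top of the attenuator lever: an upright tab, orange faces and black core, 16 mm long along the slot, standing 31.5 mm above the deck (orange faces 1.5 to 27.5 mm above it, 24 mm wide, 8 mm to either side of its middle along the slot); it slides along the instrument's y
- lever (a joint): travel from home in m, along the instrument's +y: 0 at the home stop, end stop 0.070. Clicks (sprung notches) every 0.014: 0.014, 0.028, 0.042 (third), 0.056, 0.070; ridges half-way between. The push needed rises to about 5 N 3 mm out of a notch and falls to 0 at the ridge; past it the lever snaps into the middle of the next notch and stays. It starts in the first or second click
- vial_white: white-capped glass sample vial standing on the spectrometer's blue deck right of the lever slot, 23 mm across, 42 mm tall; bystander, origin at the centre of its underside
- vial_blue: blue-capped glass sample vial standing on the deck left of the lever slot, 23 mm across, 42 mm tall; bystander, origin at the centre of its underside
- mouse: black computer mouse, about 90 x 60 x 30 mm; bystander, origin at the centre of its underside
- amber_bottle: amber glass bottle with black cap, 60 mm across, 120 mm tall; bystander, origin at the centre of its underside
- powder_jar: white plastic jar with blue cap, 50 mm across, 55 mm tall; bystander, origin at the centre of its underside
- brass_weight: brass knobbed weight, 38 mm across, 48 mm tall; bystander, origin at the centre of its underside
- spatula: steel laboratory spatula lying on the table, 170 mm long; bystander, origin mid-length

How it is judged:
On the way:
1. the lever is fully home (within 2.5 mm of its stop) (value of joint lever below 0.0025 m), for 0.2 s.
At the end, for the whole second after the job is handed in: after having been fully home, the lever rests in its third click (42 mm from home, within 3 mm), and every bystander is within 20 mm of where it stood (value of joint lever between 0.039 and 0.045 m and velocity of joint lever between -0.005 and 0.005 m/s and distance of each of vial_white, vial_blue, mouse, amber_bottle, powder_jar, brass_weight, spatula from where it was at the start of the episode below 0.02 m); the robot touches nothing.
It fails at once if the lever is pushed on past its third click (beyond 49 mm, the next ridge) (value of joint lever above 0.049 m).
It fails at once if the lever is pinched (fingers bear on both orange faces at once, over 1 N each) (contact force between the fingers and lever_c1 above 1 N and contact force between the fingers and lever_c2 above 1 N).
It fails at once if the lever is pushed with the arm or the gripper's body in place of the fingers (over 1 N) (contact force between the arm and lever_c0 above 1 N or contact force between the arm and lever_c1 above 1 N or contact force between the arm and lever_c2 above 1 N).
It fails at once if a bystander is lifted, carried or knocked (moved over 20 mm) (distance of any of vial_white, vial_blue, mouse, amber_bottle, powder_jar, brass_weight, spatula from where it was at the start of the episode above 0.02 m).
It also fails if it takes over 61 s, if anything falls off the work surface, if the arm or the gripper's body presses on something with over 40 N, if the wrist force passes 120 N, or if a joint passes its speed limit or range.

ROBOT

A 7-joint arm with a two-finger parallel gripper is mounted at the origin on the work surface. World frame = base frame: x ahead of the robot, y to its left, z up, the work surface at z = 0. Lengths are in m, angles in rad, forces in N, time in s.
With the tool pointing down it reaches from about 0.4 to 0.875 m from the base axis. Payload 6.5 kg.
Tool frame: the origin (TCP) lies on the centre line of the jaws, within the pads' length; the fingertips stand robot.tips_ahead ahead of it and the grasp point (between the pads) lies 3 mm ahead of it (robot.tips_ahead is the distance from the TCP to the fingertips, in m); z points along the fingers, y is the line along which they close (so a half turn about z gives the same grasp; the last joint's range is limited). The gripper opens to 88 mm and grips with 3 to 60 N. Pads are 18 mm wide; open, the fingers measure 123 mm over their backs; the gripper's body (75 mm by 187 mm) begins 45 mm behind the grasp point.
Start: joints at [1.15, 0.536, -0.004, 1.538, 0.003, 1.067, -0.071], TCP at [0.226, -0.61, 0.261] pointing down, gripper open.
Joint ranges: [-2.7, 2.7], [-0.37, 2.16], [-1.27, 1.26], [0.24, 2.4], [-1.31, 4.45], [0.19, 1.91], [-2.76, 2.76]. Speed limits (rad/s): [2.39, 2.39, 3.14, 3.14, 3.14, 3.14, 3.14].

INTERFACE

Orientations are given as a rotation vector (axis times angle).
In Python, from plant import robot gives the robot as it stands. The module is installed in compiled form; this text tells all that it offers.
- The arm moves only by the tool carry_out, never from a script. Its argument "targets" is a list of rows, each a list of 2 entries, a list of its own where there are three numbers: the shift along the tool's x, y, z in cm, then the turn about the tool's z in rad. A call has 1 to 12 rows; each row is the pose to reach, as a shift and turn from the pose commanded when the call began, along the tool's axes at that moment; what a row does not reach only later rows make up. A row lasts 1/10 s, in which the tool goes at most 50 mm and 8.59 degrees, less where a joint would pass 70% of its speed; a pose out of reach is approached as far as the arm can. A call with a gripper value outside its range is refused whole. "jaw" is the finger opening in cm, from 0 to 8.81, set as the call begins (left out, the last holds). The fingers move at their own pace and stop on an object; the grip force is fixed at half the most. Time passes only in rows, so rows that repeat a pose let the fingers close. It gives the time, the measured TCP pose, the force, the opening and the grip force at its end, in the units of the state.
- robot.read_state(): the state, without advancing time (a new reading comes with each control period).
- robot.camera(name): name is "scene" or "top"; returns the picture (384x512x3 uint8, red, green, blue); there is no depth.
- robot.camera_model(name): a dict with "intrinsics" (3x3 intrinsics, pixels), "R" (3x3) and "t" (3): a world point X has camera coordinates R X + t. Camera axes: x right, y down, z forward; pixel columns grow to the right and rows downward; lengths in m; the calibration is good to about 2 mm. A picture is of the moment at which its call begins. camera_model takes no time and is no camera call.
- robot.job_done(): hands the job in; it is judged then, once.
The state is a dict: "time": time; "qpos": joint angles; "joint_velocities": joint speeds; "joint_efforts": joint torques, N m; "position": TCP position; "orientation": TCP orientation; "wrist_force": force on the tool from outside, world axes, zero at the start; "moment": the same for the moment, N m; "width": finger opening in m; "grasp_force": force on a finger pad.
Only numpy, scipy, OpenCV 4.12 (cv2) and the standard library are available. Lean on these libraries where they do the work, as an engineer would, in place of code of your own. Each camera call takes 0.05 s, during which the arm holds its last target. There are 200 camera calls.

## Working session

There is one attempt and no reset: what is moved stays moved. The work goes in short steps, Python scripts to look and compute and a tool call to move; the robot and the scene stay as the last step left them, time stands still between calls to the robot, and variables do not carry over. Pictures are saved under pics/ and viewed, at most 10 in all, crops included, and the job is handed in when it is done.

Besides the shell and the picture viewer there is one more tool, called after "Emit:" in YAML: its name, and indented under it one key for each argument. carry_out: Moves the arm, as the interface text tells. Its arguments: {"type":"object","properties":{"targets":{"type":"array"},"jaw":{"type":"number"}},"required":["targets"]}

```bash
mkdir -p pics
python3 - <<'E'
from plant import robot
import cv2,numpy as np
for n in("scene","top"):
    im=robot.camera(n); cv2.imwrite(f"pics/{n}0.png",im[:,:,::-1])
    m=robot.camera_model(n); print(n,np.round(m["intrinsics"],1).tolist(),np.round(m["R"],3).tolist(),np.round(m["t"],3))
s=robot.read_state(); print(s["time"],s["position"],s["orientation"],s["width"],robot.tips_ahead)
E
```

```text
scene [[372.1, 0.0, 261.7], [0.0, 372.1, 197.1], [0.0, 0.0, 1.0]] [[-0.647, 0.762, 0.006], [0.443, 0.383, -0.81], [-0.62, -0.522, -0.586]] [ 0.383 -0.123  1.387]
top [[375.5, 0.0, 251.9], [0.0, 375.5, 195.3], [0.0, 0.0, 1.0]] [[0.01, -1.0, -0.011], [-0.989, -0.009, -0.148], [0.148, 0.013, -0.989]] [-0.009  0.57   1.174]
0.1 [ 0.22562378 -0.60905289  0.25995824] [-3.09083773e+00 -5.54194843e-01  5.59806048e-04] 0.08827141887395787 0.022
```

View pics/scene0.png

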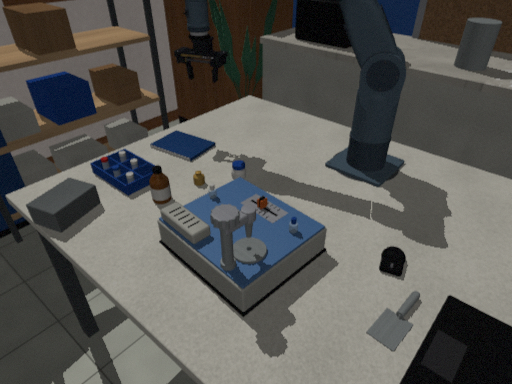

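View pics/top0.png

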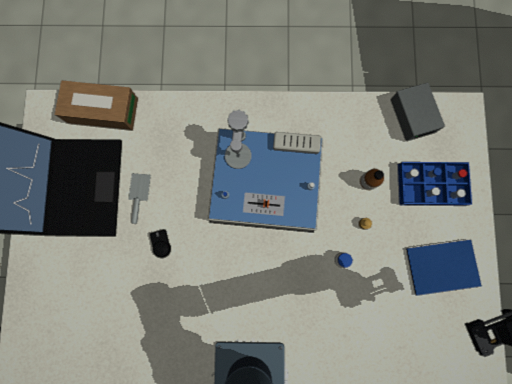

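The scene view shows the spectrometer mid-table, with its press tower nearest that camera. In the top view, the deck spans about (210–322, 130–230), the lever is at about (265,203), the white vial at (311,186) and the blue vial at (223,194). Next I'll measure these.

```bash
cat > h.py <<'E'
import cv2,numpy as np
from plant import robot
def ray(n,uv,z):
    m=robot.camera_model(n);K,R,t=(np.array(m[k]) for k in("intrinsics","R","t"))
    d=R.T@np.linalg.solve(K,[uv[0],uv[1],1.]);c=-R.T@t
    return c+d*(z-c[2])/d[2]
def proj(n,X):
    m=robot.camera_model(n);K,R,t=(np.array(m[k]) for k in("intrinsics","R","t"))
    p=K@(R@np.array(X)+t);return p[:2]/p[2]
def cen(mask):
    n,l,s,c=cv2.connectedComponentsWithStats(mask.astype(np.uint8));return sorted([(int(s[i,4]),*np.round(c[i],1)) for i in range(1,n)],reverse=True)
E
python3 - <<'E'
from h import *
im=cv2.imread("pics/top0.png");hsv=cv2.cvtColor(im,cv2.COLOR_BGR2HSV)
H,S,V=cv2.split(hsv)
b=((H>95)&(H<125)&(S>90)&(V>60)).astype(np.uint8);b[:,:200]=0;b[:,335:]=0;b[:120]=0;b[240:]=0
cs,_=cv2.findContours(b,0,2);c=max(cs,key=cv2.contourArea)
w=np.array([ray("top",p[0],.088)[:2] for p in c],np.float32)
r=cv2.minAreaRect(w);print("deck",r)
o=(H<18)&(S>150)&(V>60);o[:,:240]=0;o[:,290:]=0;o[:190]=0;o[216:]=0
print(cen(o)[:4])
cr=im[120:240,200:335];cv2.imwrite("pics/c1.png",cv2.resize(cr,None,fx=5,fy=5,interpolation=cv2.INTER_CUBIC)[:600])
im=cv2.imread("pics/scene0.png");cv2.imwrite("pics/c2.png",cv2.resize(im[165:265,185:315],None,fx=6,fy=6,interpolation=cv2.INTER_CUBIC))
E
```

```text
deck ((0.6220221519470215, -0.04674211144447327), (0.3283185362815857, 0.28767505288124084), 85.10492706298828)
[(12, np.float64(267.6), np.float64(203.3)), (9, np.float64(263.8), np.float64(203.1))]
```

View pics/c1.png

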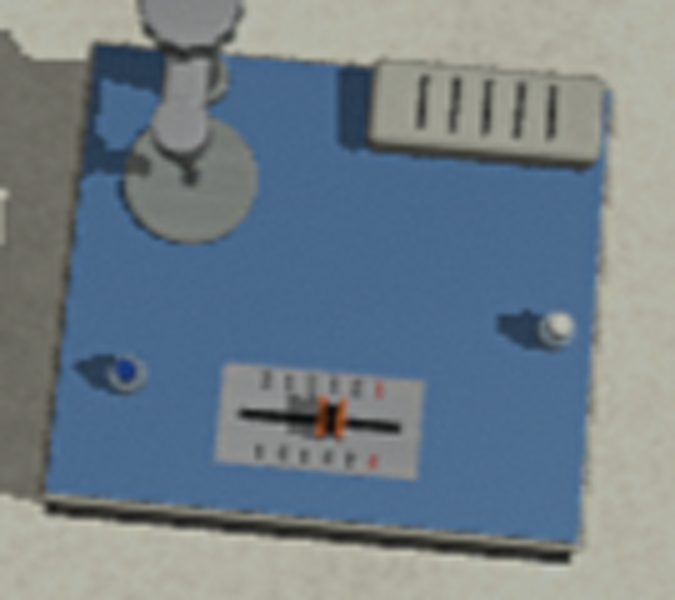

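View pics/c2.png

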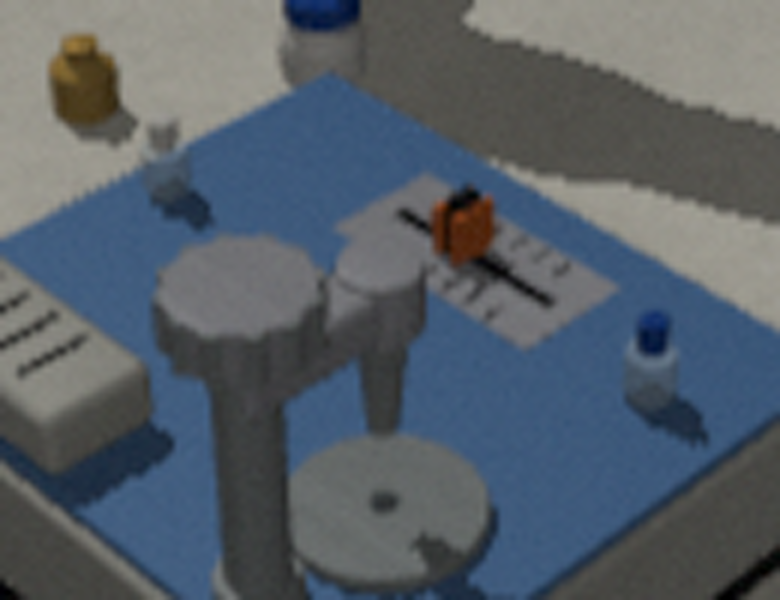

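```bash
cat >> h.py <<'E'
P=lambda x,y:(x/5+200-.4,y/5+120-.4)
def frame():
    r0=[ray("top",P(*p),.089)[:2] for p in((379,390),(374,461))]
    r5=[ray("top",P(*p),.089)[:2] for p in((267,380),(259,452))]
    return (r0[0]+r0[1])/2,(r5[0]+r5[1])/2
def tool():
    from scipy.spatial.transform import Rotation as Ro
    s=robot.read_state();return s,np.array(s["position"]),Ro.from_rotvec(s["orientation"]).as_matrix()
E
python3 - <<'E'
from h import *
h,f=frame();print("home",h,"5th",f,"len",np.linalg.norm(f-h),"yaw",np.arctan2(-(f-h)[0],(f-h)[1]))
yaw=np.radians(-4.9);ex=np.array([np.cos(yaw),np.sin(yaw)]);ey=np.array([-ex[1],ex[0]])
o=np.array([.6220,-.0467]);print("home from deck",o-.085*ex-.035*ey)
l=ray("top",(265.7,203.2),.088+.0285)[:2];print("lever",l,"travel",(l-h)@ey,"off",(l-h)@ex)
for n,p,z in(("white",(557,328),.13),("blue",(126,371),.13)):
    q=ray("top",P(*p),z)[:2]-h;print(n,q@ex,q@ey)
s,p,R=tool();print(R.T@(np.r_[l,.2]-p),R[:,1])
E
```

```text
home [ 0.5347958  -0.07565451] 5th [ 0.54010224 -0.00523031] len 0.07062384157977745 yaw -0.07520750592557619
home from deck [ 0.53432106 -0.07431165]
lever [ 0.53561684 -0.04644585] travel 0.029172044572543302 off -0.0016768743488269156
white 0.06381561731657101 -0.10140355538150844
blue 0.013334504251367023 0.15433861234903865
[ 0.48615677 -0.41976581  0.06054443] [ 0.34743466 -0.93770299 -0.0015036 ]
```

Emit:
carry_out:
  targets:
    - [[4,-3.5,0],0.1]
    - [[8,-7,0],0.2]
    - [[12,-10.5,0],0.3]
    - [[16,-14,0.5],0.436]
    - [[20,-17.5,1],0.436]
    - [[24,-21,2],0.436]
    - [[28.5,-25,3],0.436]
    - [[32.5,-28.5,4],0.436]
    - [[36.5,-32,5],0.436]
    - [[40.5,-35.5,6],0.436]
    - [[44.5,-39,6],0.436]
    - [[48.6,-42,6],0.436]
  jaw: 5

```text
time: 1.3
position: [0.5114, -0.085, 0.2019]
orientation: [3.139, -0.128, -0.002]
wrist_force: [1.3, -0.2, -0.1]
width: 0.0498
grasp_force: 0.0
```

Emit:
carry_out:
  targets:
    - [[0,0,0],0]
    - [[0,0,0],0]

```text
time: 1.5
position: [0.5115, -0.0857, 0.2021]
orientation: [-3.139, 0.123, 0.001]
wrist_force: [-0.1, -0.8, 0.6]
width: 0.0503
grasp_force: 0.0
```

```bash
cat > look.py <<'E'
import sys
from h import *
h=np.array([.5345,-.0750]);yaw=-.082;ex=np.array([np.cos(yaw),np.sin(yaw)]);ey=np.array([-ex[1],ex[0]])
s,p,R=tool();a=R[:,1];q=p[:2]-h
print("t",round(s["time"],2),"tcp",np.round(p,4),"instr x,y",np.round([q@ex,q@ey],4),"tool y vs -ey (rad, + = ccw)",round(float(np.arctan2(a[1],a[0])-np.arctan2(-ey[1],-ey[0])),3),"w",round(s["width"],4),"F",np.round(s["wrist_force"],1),"tilt",np.round(R[2],3))
im=robot.camera("scene");H,S,V=cv2.split(cv2.cvtColor(im,cv2.COLOR_RGB2HSV))
o=(H<18)&(S>140)&(V>60);x,y=map(int,proj("scene",[*(h+.035*ey),.1]))
m=np.zeros_like(o);m[y-25:y+25,x-30:x+30]=1
print("orange",cen(o&m)[:3]);print("pred at notches",[np.round(proj("scene",[*(h+(k*.014-.0)*ey),.1025]),1).tolist() for k in range(6)])
if len(sys.argv)>1: cv2.imwrite(f"pics/{sys.argv[1]}.png",cv2.resize(im[y-65:y+35,x-65:x+65,::-1],None,fx=6,fy=6,interpolation=cv2.INTER_CUBIC))
E
python3 look.py a1
```

```text
t 1.5 tcp [ 0.5115 -0.0857  0.2021] instr x,y [-0.0221 -0.0126] tool y vs -ey (rad, + = ccw) 0.004 w 0.0503 F [-0.1 -0.8  0.6] tilt [-0.001 -0.    -1.   ]
orange [(58, np.float64(263.0), np.float64(203.2)), (12, np.float64(257.7), np.float64(202.7))]
pred at notches [[254.6, 197.9], [258.1, 200.0], [261.7, 202.2], [265.4, 204.4], [269.1, 206.6], [272.8, 208.9]]
```

View pics/a1.png

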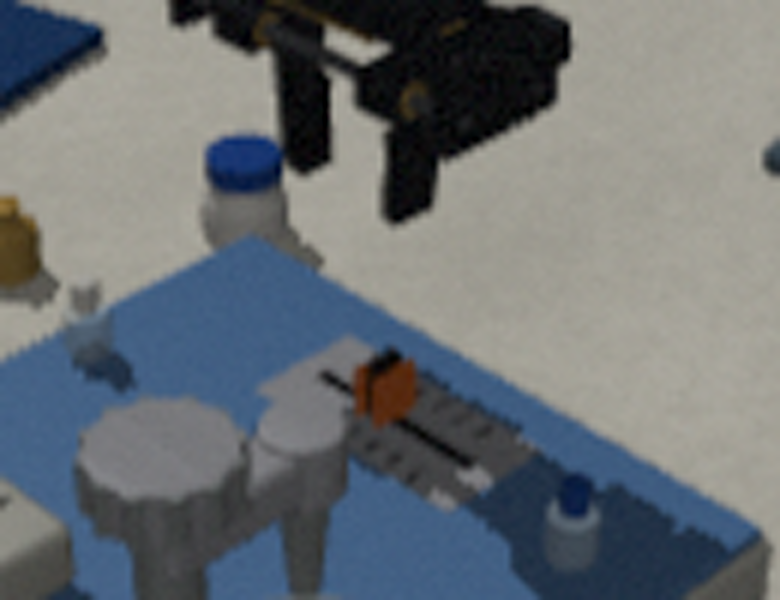

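The gripper straddles the slot direction, with the lever at crop pixel (387,390), which is the second click. I'll align over the lever, then lower the fingers around it.

Emit:
carry_out:
  targets:
    - [[1.1,-2,0],0]
    - [[2.2,-4.1,0],0]
    - [[2.2,-4.1,0],0]
    - [[2.2,-4.1,0],0]
    - [[2.2,-4.1,0],0]

```text
time: 2.05
position: [0.5358, -0.05, 0.2024]
orientation: [3.138, -0.132, -0.001]
wrist_force: [0.2, -0.7, -0.3]
width: 0.05
grasp_force: 0.0
```

```bash
python3 look.py
```

```text
t 2.05 tcp [ 0.5358 -0.05    0.2024] instr x,y [-0.0008  0.025 ] tool y vs -ey (rad, + = ccw) -0.002 w 0.05 F [ 0.2 -0.7 -0.3] tilt [-0.001  0.001 -1.   ]
orange [(58, np.float64(263.0), np.float64(203.2)), (14, np.float64(257.7), np.float64(202.1))]
pred at notches [[254.6, 197.9], [258.1, 200.0], [261.7, 202.2], [265.4, 204.4], [269.1, 206.6], [272.8, 208.9]]
```

Emit:
carry_out:
  targets:
    - [[0,0,2],0]
    - [[0,0,4],0]
    - [[0,0,6],0]
    - [[0,0,7.5],0]
    - [[0,0,8.3],0]
    - [[0,0,8.3],0]
    - [[0,0,8.3],0]

```text
time: 2.8
position: [0.5369, -0.0483, 0.1201]
orientation: [3.139, -0.129, 0.001]
wrist_force: [-0.4, -0.4, 0.2]
width: 0.0501
grasp_force: 0.0
```

```bash
python3 look.py a2
```

```text
t 2.8 tcp [ 0.5369 -0.0483  0.1201] instr x,y [0.0002 0.0268] tool y vs -ey (rad, + = ccw) 0.0 w 0.0501 F [-0.4 -0.4  0.2] tilt [ 0.001  0.    -1.   ]
orange [(50, np.float64(262.5), np.float64(203.5)), (15, np.float64(257.5), np.float64(202.7))]
pred at notches [[254.6, 197.9], [258.1, 200.0], [261.7, 202.2], [265.4, 204.4], [269.1, 206.6], [272.8, 208.9]]
```

View pics/a2.png

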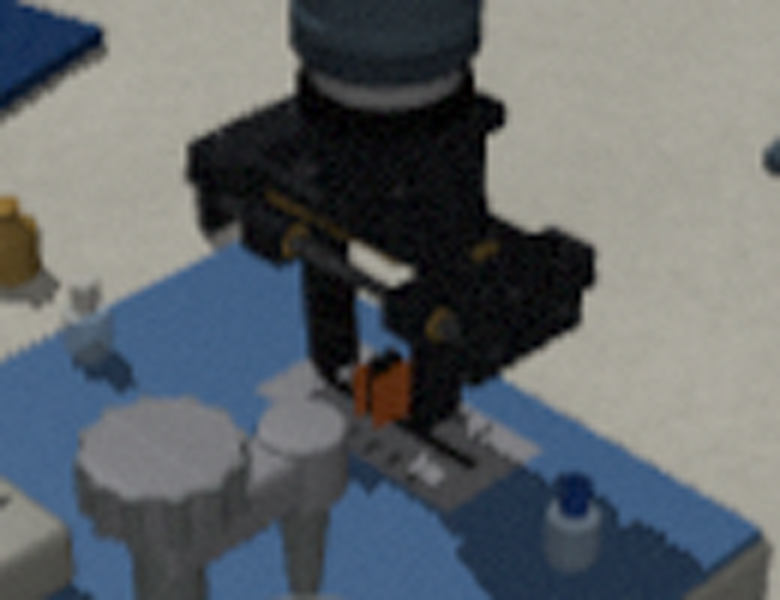

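The lever (383,390) stands between the two fingers. Pushing it home now.

Emit:
carry_out:
  targets:
    - [[0,0.6,0],0]
    - [[0,1.2,0],0]
    - [[0,1.6,0],0]
    - [[0,2.0,0],0]
    - [[0,2.4,0],0]
    - [[0,2.8,0],0]
    - [[0,3.2,0],0]
    - [[0,3.6,0],0]
    - [[0,4.0,0],0]
    - [[0,4.2,0],0]
    - [[0,4.4,0],0]
    - [[0,4.4,0],0]

```text
time: 4.05
position: [0.533, -0.0913, 0.1194]
orientation: [-3.138, 0.127, 0.0]
wrist_force: [-0.3, 3.8, -0.5]
width: 0.05
grasp_force: 1.5
```

```bash
python3 look.py
```

```text
t 4.05 tcp [ 0.533  -0.0913  0.1194] instr x,y [-0.0001 -0.0164] tool y vs -ey (rad, + = ccw) 0.001 w 0.05 F [-0.3  3.8 -0.5] tilt [-0.    -0.001 -1.   ]
orange [(18, np.float64(253.6), np.float64(199.9)), (15, np.float64(250.5), np.float64(198.3))]
pred at notches [[254.6, 197.9], [258.1, 200.0], [261.7, 202.2], [265.4, 204.4], [269.1, 206.6], [272.8, 208.9]]
```

Emit:
carry_out:
  targets:
    - [[0,0.1,0],0]
    - [[0,0.2,0],0]
    - [[0,0.2,0],0]

```text
time: 4.4
position: [0.5331, -0.0915, 0.1194]
orientation: [-3.137, 0.125, 0.0]
wrist_force: [0.5, 7.9, -1.1]
width: 0.0501
grasp_force: 3.8
```

Emit:
carry_out:
  targets:
    - [[0,0.1,0],0]
    - [[0,0.2,0],0]
    - [[0,0.2,0],0]
    - [[0,0.2,0],0]

```text
time: 4.8
position: [0.5331, -0.0916, 0.1194]
orientation: [-3.135, 0.122, 0.0]
wrist_force: [0.9, 11.6, -0.5]
width: 0.0499
grasp_force: 6.0
```

```bash
python3 look.py
```

```text
t 4.8 tcp [ 0.5331 -0.0916  0.1194] instr x,y [-0.0001 -0.0167] tool y vs -ey (rad, + = ccw) 0.004 w 0.0499 F [ 0.9 11.6 -0.5] tilt [-0.    -0.004 -1.   ]
orange [(17, np.float64(253.6), np.float64(199.7)), (15, np.float64(250.5), np.float64(198.3))]
pred at notches [[254.6, 197.9], [258.1, 200.0], [261.7, 202.2], [265.4, 204.4], [269.1, 206.6], [272.8, 208.9]]
```

The lever is against the home stop: the force rises and it doesn't move. Backing off now so the other finger comes near the lever.

Emit:
carry_out:
  targets:
    - [[0,-1,0],0]
    - [[0,-2,0],0]
    - [[0,-2.8,0],0]
    - [[0,-3.5,0],0]
    - [[0,-3.5,0],0]
    - [[0,-3.5,0],0]

```text
time: 5.45
position: [0.5356, -0.061, 0.1195]
orientation: [3.139, -0.127, -0.0]
wrist_force: [-0.7, -0.7, 0.4]
width: 0.0501
grasp_force: 0.0
```

```bash
python3 look.py
```

```text
t 5.45 tcp [ 0.5356 -0.061   0.1195] instr x,y [-0.0001  0.014 ] tool y vs -ey (rad, + = ccw) 0.001 w 0.0501 F [-0.7 -0.7  0.4] tilt [-0.  0. -1.]
orange [(58, np.float64(256.0), np.float64(198.8)), (17, np.float64(250.5), np.float64(198.2))]
pred at notches [[254.6, 197.9], [258.1, 200.0], [261.7, 202.2], [265.4, 204.4], [269.1, 206.6], [272.8, 208.9]]
```

Emit:
carry_out:
  targets:
    - [[0,-0.3,0],0]
    - [[0,-0.5,0],0]
    - [[0,-0.7,0],0]
    - [[0,-0.8,0],0]
    - [[0,-0.9,0],0]
    - [[0,-1.0,0],0]
    - [[0,-1.1,0],0]
    - [[0,-1.2,0],0]
    - [[0,-1.2,0],0]
    - [[0,-1.2,0],0]

```text
time: 6.5
position: [0.5367, -0.0479, 0.1196]
orientation: [-3.138, 0.126, -0.0]
wrist_force: [-0.0, 0.0, -0.2]
width: 0.0504
grasp_force: 0.0
```

```bash
python3 look.py
```

```text
t 6.5 tcp [ 0.5367 -0.0479  0.1196] instr x,y [-0.0001  0.0271] tool y vs -ey (rad, + = ccw) 0.002 w 0.0504 F [-0.   0.  -0.2] tilt [ 0.    -0.001 -1.   ]
orange [(80, np.float64(258.1), np.float64(200.9))]
pred at notches [[254.6, 197.9], [258.1, 200.0], [261.7, 202.2], [265.4, 204.4], [269.1, 206.6], [272.8, 208.9]]
```

Emit:
carry_out:
  targets:
    - [[0,-0.3,0],0]
    - [[0,-0.5,0],0]
    - [[0,-0.7,0],0]
    - [[0,-0.8,0],0]
    - [[0,-0.9,0],0]
    - [[0,-1.0,0],0]
    - [[0,-1.1,0],0]
    - [[0,-1.2,0],0]
    - [[0,-1.25,0],0]
    - [[0,-1.25,0],0]
    - [[0,-1.25,0],0]

```text
time: 7.65
position: [0.5376, -0.0353, 0.1196]
orientation: [-3.138, 0.126, -0.0]
wrist_force: [0.3, 0.0, 0.2]
width: 0.0498
grasp_force: 0.0
```

```bash
python3 look.py
```

```text
t 7.65 tcp [ 0.5376 -0.0353  0.1196] instr x,y [-0.0001  0.0398] tool y vs -ey (rad, + = ccw) 0.002 w 0.0498 F [0.3 0.  0.2] tilt [-0.    -0.001 -1.   ]
orange [(57, np.float64(263.1), np.float64(203.3)), (15, np.float64(257.5), np.float64(202.7))]
pred at notches [[254.6, 197.9], [258.1, 200.0], [261.7, 202.2], [265.4, 204.4], [269.1, 206.6], [272.8, 208.9]]
```

Emit:
carry_out:
  targets:
    - [[0,-0.3,0],0]
    - [[0,-0.5,0],0]
    - [[0,-0.7,0],0]
    - [[0,-0.8,0],0]
    - [[0,-0.9,0],0]
    - [[0,-1.0,0],0]
    - [[0,-1.1,0],0]
    - [[0,-1.2,0],0]
    - [[0,-1.3,0],0]
    - [[0,-1.35,0],0]
    - [[0,-1.35,0],0]
    - [[0,-1.35,0],0]

```text
time: 8.9
position: [0.5388, -0.0223, 0.1196]
orientation: [-3.138, 0.127, -0.0]
wrist_force: [-0.5, -0.5, 0.6]
width: 0.0503
grasp_force: 0.2
```

```bash
python3 look.py
```

```text
t 8.9 tcp [ 0.5388 -0.0223  0.1196] instr x,y [-0.0001  0.0529] tool y vs -ey (rad, + = ccw) 0.001 w 0.0503 F [-0.5 -0.5  0.6] tilt [ 0.    -0.001 -1.   ]
orange [(58, np.float64(264.9), np.float64(204.4)), (16, np.float64(259.5), np.float64(203.5))]
pred at notches [[254.6, 197.9], [258.1, 200.0], [261.7, 202.2], [265.4, 204.4], [269.1, 206.6], [272.8, 208.9]]
```

The lever is balanced on the ridge at about 35.5 mm (orange blob at 264.9), so I'll nudge it gently.

Emit:
carry_out:
  targets:
    - [[0,-0.1,0],0]
    - [[0,-0.2,0],0]
    - [[0,-0.2,0],0]
    - [[0,-0.2,0],0]

```text
time: 9.35
position: [0.5389, -0.0206, 0.1196]
orientation: [-3.139, 0.127, 0.0]
wrist_force: [0.0, 0.4, -0.6]
width: 0.0499
grasp_force: 0.0
```

```bash
python3 look.py
```

```text
t 9.35 tcp [ 0.5389 -0.0206  0.1196] instr x,y [-0.0001  0.0545] tool y vs -ey (rad, + = ccw) 0.001 w 0.0499 F [ 0.   0.4 -0.6] tilt [-0. -0. -1.]
orange [(57, np.float64(267.0), np.float64(205.3)), (16, np.float64(261.5), np.float64(204.5))]
pred at notches [[254.6, 197.9], [258.1, 200.0], [261.7, 202.2], [265.4, 204.4], [269.1, 206.6], [272.8, 208.9]]
```

It snapped into the third click. Now I'll centre the fingers around the lever and lift clear.

Emit:
carry_out:
  targets:
    - [[0,0.6,0],0]
    - [[0,1.1,0],0]
    - [[0,1.1,0],0]
    - [[0,1.1,-2],0]
    - [[0,1.1,-4],0]
    - [[0,1.1,-6],0]
    - [[0,1.1,-8],0]
    - [[0,1.1,-10],0]
    - [[0,1.1,-10],0]
    - [[0,1.1,-10],0]

```text
time: 10.4
position: [0.5379, -0.032, 0.2193]
orientation: [3.139, -0.128, 0.0]
wrist_force: [0.5, 0.2, -0.4]
width: 0.05
grasp_force: 0.0
```

```bash
python3 look.py a3
```

```text
t 10.4 tcp [ 0.5379 -0.032   0.2193] instr x,y [-0.0001  0.0432] tool y vs -ey (rad, + = ccw) 0.001 w 0.05 F [ 0.5  0.2 -0.4] tilt [ 0.  0. -1.]
orange [(58, np.float64(266.9), np.float64(205.3)), (15, np.float64(261.5), np.float64(204.7))]
pred at notches [[254.6, 197.9], [258.1, 200.0], [261.7, 202.2], [265.4, 204.4], [269.1, 206.6], [272.8, 208.9]]
```

View pics/a3.png

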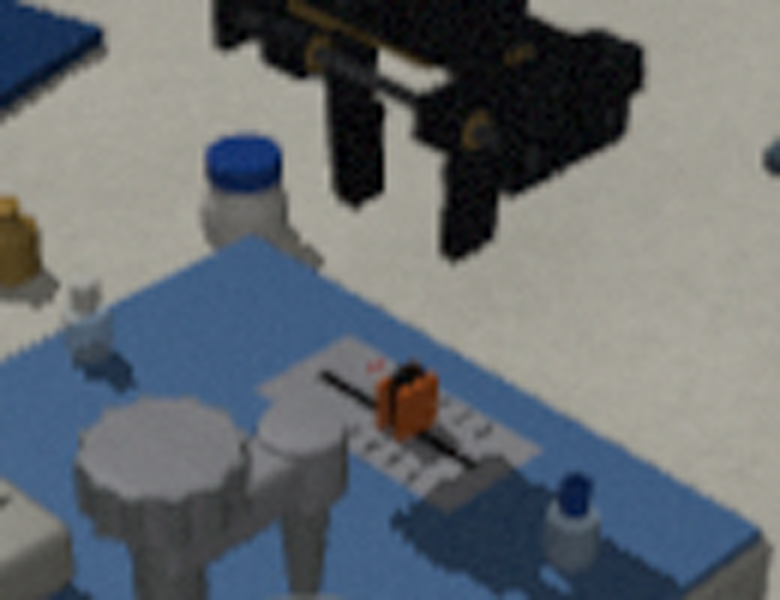

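The lever at (408,400) rests in the third click, the vials haven't moved and the gripper is clear.

```bash
python3 -c "
from plant import robot
print(robot.job_done())"
```

```text
the job is handed in; nothing more can be done
None
```

I pushed the lever fully to its home stop, then forward click by click; the last picture shows it resting in the third click, with both vials unmoved and the gripper clear, and I handed the job in at about 10 s of the 61 s (no verdict was returned).

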